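# Bolt the shop's cash chest for the night

## Task

Lock the low grey cash chest on the counter: gently push the post on the slotted locking disc round until the disc's slot lines up with the bolt, then push the bolt by the back of its head through the slot until it is fully home, its head up against the guide. Use the fingertips only: do not grip or force the post or the bolt, do not lift the bolt out of its guide, and leave the jars, bottle and carton standing where they are.

Things in the scene. Friction and masses are not known exactly. Their poses are not given: they have to be found in the camera images.
- chest: Fixed low steel chest, painted grey, 220 (x) x 485 (y) x 50 mm high, at any place and yaw. Origin on the counter surface, straight below the disc's axis; z up; y is the way the bolt is pushed to lock, the bolt's line being x = 0. It spans x -85 to +135, y -295 to +190 mm in this frame; guide, disc and keeper stand on its top.
- guide (a point): Middle of the rear end of the bolt's open-topped guide, on its floor rail's top, 56 mm above the counter; axes as the chest's. It is at y = -112 mm of the chest. The two side walls (39 mm over all, 23 mm gap, tops 74 mm above the counter) run 60 mm on in +y; the bare rail, 34 mm wide, runs 180 mm back in -y. At home the head's front face rests on these wall ends.
- keeper (a point): Middle of the top of the keeper, a fixed covered bridge 44 mm wide (x) and 35 mm long (y), on the chest's lid beyond the disc, from y 52 to 87 mm of the chest; this point is 81 mm above the counter. Axes as the chest's. The bolt's nose ends up inside it.
- disc (a joint): Turn of the locking disc about its upright axis, rad, growing anticlockwise seen from above. At 0 and also at pi the slot lies along the bolt; at pi/2 across it. Starts between 0.5 and 2.6, stops at -0.3 and 3.44, needs about 2 N at the post to turn, has no spring and stays where it is left.
- slot (a point): Centre of the disc's slot, on the disc's axis, 64 mm above the counter; y axis along the slot, x axis towards the post. The disc is aluminium, 90 mm across, its flat top 74 mm above the counter; the slot is 26 mm wide, open at the top and both ends, its mouths flared to 36 mm.
- post (a point): Middle of the upright round post on the disc: 12 mm diameter, 36 mm from the disc's axis, square to the slot (towards +x of the chest at joint 0, towards the keeper at pi/2, towards -x at pi). It stands from 74 to 114 mm above the counter; this point is at 94 mm.
- bolt_head (a point): Centre of the back face (to be pushed) of the bolt's head, 82 mm above the counter, y axis along the bolt. The head is a plate 44 mm wide, 12 mm thick, from 56 to 100 mm above the counter. The bolt is a loose steel bar, about 0.4 kg, 20 mm wide, 16 high, 194 long ahead of the head; under 5 N slides it. Home, this point is at y = -124 mm of the chest.
- bolt_nose (a point): Centre of the bolt's front end (tapered to 12 mm wide), 206 mm ahead of the head's back face, 64 mm above the counter. At the start it lies in the guide 2 to 17 mm short of y = -52 mm of the chest; home it is at y = 82 mm, inside the keeper.
- jar0_mid (a point): Bystander: small jam jar, 44 mm across, 55 mm high, on the chest's top, to the far side of the bolt. Point at its centre, half-way up.
- jar1_mid (a point): Bystander: jar, 52 mm across, 75 mm high, on the chest's lid, far corner. Point at its centre, half-way up.
- jar2_mid (a point): Bystander: jar, 48 mm across, 60 mm high, on the chest's lid, near corner. Point at its centre, half-way up.
- jar3_mid (a point): Bystander: jar, 66 mm across, 90 mm high, on the counter just in front of the chest, or beyond it (jars 3, 4 and 5 swap places). Point at its centre, half-way up.
- jar4_mid (a point): Bystander: jar, 60 mm across, 80 mm high, on the counter just in front of the chest, or beyond it. Point at its centre, half-way up.
- jar5_mid (a point): Bystander: jar, 66 mm across, 85 mm high, on the counter just in front of or beyond the chest. Point at its centre, half-way up.
- syrup_mid (a point): Bystander: syrup bottle, 60 mm across, 200 mm high, on the counter. Point at its centre, half-way up.
- carton_mid (a point): Bystander: carton, 60 x 90 x 120 mm high, on the counter. Point at its centre, half-way up.
Mind the look-alikes: they are no part of the job. Of the things shaped like the part that bears bolt_head, the bare steel one is meant.

How it is judged:
By the outcome, as a careful person would: the job done as asked, in the order asked, and still so for the second after the job is handed in, with the robot touching nothing.
It also fails if it takes over 48 s, if anything falls off the work surface, if the arm or the gripper's body presses on something with over 40 N, if the wrist force passes 120 N, or if a joint passes its speed limit or range.

## Robot

A 7-joint arm with a two-finger parallel gripper is mounted at the origin on the work surface. World frame = base frame: x ahead of the robot, y to its left, z up, the work surface at z = 0. Lengths are in m, angles in degrees, forces in N, time in s.
With the tool pointing down it reaches from about 0.425 to 0.875 m from the base axis. Payload 4.7 kg.
Tool frame: the origin (TCP) lies midway between the tips of the shut fingers; the grasp point (between the pads) lies 19 mm behind it; y points along the fingers, x is the direction in which the jaws open and shut, and the axes are right-handed (so a half turn about y gives the same grasp; the last joint's range is limited). The gripper opens to 87 mm and grips with 3 to 60 N. Pads are 19 mm wide; open, the fingers measure 117 mm over their backs; the gripper's body (75 mm by 190 mm) begins 51 mm behind the grasp point.
Start: joints at [-63.65, 18.392, -4.016, 83.108, 1.295, 78.541, -3.26], TCP at [0.28, 0.586, 0.223] pointing down, gripper open.
Joint ranges: [-163.93, 163.93], [-17.29, 119.83], [-79.2, 71.16], [3.27, 140.29], [-89.18, 269.18], [5.43, 117.66], [-154.24, 154.24]. Speed limits (degrees/s): [147.25, 147.25, 180, 180, 180, 180, 180].

## Interface

Orientations are given as [roll, pitch, yaw] about the fixed x, y, z axes, in that order (R = Rz(yaw) Ry(pitch) Rx(roll)).
In Python, from cell import env gives the robot as it stands.
- The arm moves only by the tool carry_out, never from a script. Its argument "targets" is a list of rows, each a list of 2 entries, a list of its own where there are three numbers: the shift along the tool's x, y, z in mm, then the turn, a rotation vector about the tool's x, y, z in degrees. A call has 1 to 12 rows; each row shifts and turns the commanded pose from where the row before left it, along the tool's axes as they then stand; what a row does not reach is not made up. A row lasts 1/10 s, in which the tool goes at most 50 mm and 8.59 degrees, less where a joint would pass 70% of its speed; a pose out of reach is approached as far as the arm can. A call with a gripper value outside its range is refused whole. "jaw" is the opening, from 0 (shut) to 1 (fully open), set as the call begins (left out, the last holds). The fingers move at their own pace and stop on an object; "squeeze" is the grip in N (left out, the last holds). Time passes only in rows, so rows that do not move let the fingers close. It gives the time, the measured TCP pose, the force and the opening at its end, in the units of the state.
- env.get_obs(): the state, without advancing time (a new reading comes with each control period).
- env.read_camera(name): name is "scene" or "top" or "wrist"; returns the picture (384x512x3 uint8, red, green, blue); there is no depth.
- env.get_calibration(name): a dict with "fx", "fy", "cx", "cy" (pixels), "R" (3x3) and "t" (3): a world point X has camera coordinates R X + t; the wrist camera has in their place "hand_eye" (4x4, takes a point from camera to tool coordinates, whose origin is the TCP and whose axes are the tool frame's). Camera axes: x right, y down, z forward; pixel columns grow to the right and rows downward; lengths in m; the calibration is good to about 2 mm. A picture is of the moment at which its call begins: read the wrist's pose just before it. get_calibration takes no time and is no camera call.
- env.sign_off(): hands the job in, once; it reports no verdict.
Trained networks look in the newest picture that a camera, given by its name, has taken for a name from the list of things; names that differ only in an ending like _2 or _b are one class to them, and where a whole thing is asked for, a point or a joint stands for the part that bears it (a point fixed in the world has none). Each returns a list of dicts, best first, with "p" (0 to 1); they miss things now and then, are a little off and sometimes report something else, mostly with a low value. They report only what shows in the picture. A call takes as long as a camera call. They do not tell look-alikes from the thing itself.
- env.outline_of(camera, label): "mask" (384x512 bool, what is visible of it) and "xy" ([column, row] in pixels, amid what is visible of it).
The state is a dict: "time_s": time; "qpos": joint angles; "joint_velocities": joint speeds; "effort": joint torques, N m; "tool_pos": TCP position; "tool_rot": TCP orientation; "force": force on the tool from outside, world axes, zero at the start; "wrist_torque": the same for the moment, N m; "grip_width": finger opening in m.
Only numpy, scipy, OpenCV 4.12 (cv2) and the standard library are available. Lean on these libraries where they do the work, as an engineer would, in place of code of your own. Each camera call takes 0.05 s, during which the arm holds its last target.

## Working session

There is one attempt and no reset: what is moved stays moved. The work goes in short steps, Python scripts to look and compute and a tool call to move; the robot and the scene stay as the last step left them, time stands still between calls to the robot, and variables do not carry over. Pictures are saved under pics/ and viewed, and the job is handed in when it is done.

Besides the shell and the picture viewer there is one more tool, called after ">>>" as name(argument=value, ...), one argument or row to a line, values as JSON. carry_out: Moves the arm, as the interface text tells. Its arguments: {"type":"object","properties":{"targets":{"type":"array","items":{"type":"array"}},"jaw":{"type":"number"},"squeeze":{"type":"number"}},"required":["targets"]}

```bash
mkdir -p pics; ls
python3 - <<'E'
from cell import env
import cv2
o=env.get_obs(); print({k:o[k] for k in('time_s','tool_pos','tool_rot','force','grip_width')})
for c in('scene','top','wrist'):
    im=env.read_camera(c); cv2.imwrite(f'pics/{c}0.png',im[:,:,::-1])
    print(c,env.get_calibration(c))
a=cv2.imread('pics/scene0.png');b=cv2.imread('pics/top0.png')
E
```

```text
pics
{'time_s': 0.0, 'tool_pos': array([0.28008781, 0.5859476 , 0.22144755]), 'tool_rot': array([-90.00987292,   0.10895753,  64.46014299]), 'force': array([0.51774283, 0.48924914, 0.84347156]), 'grip_width': 0.08704297384102168}
scene {'fx': 370.37478398568817, 'fy': 370.37478398568817, 'cx': 252.82330169726737, 'cy': 189.0836124272233, 'R': array([[-0.66794667,  0.74409284, -0.01315654],
       [ 0.46711086,  0.40541586, -0.78577696],
       [-0.57935714, -0.53100267, -0.61837002]]), 't': array([ 0.32960847, -0.1670656 ,  1.42060673])}
top {'fx': 409.8567596899737, 'fy': 409.8567596899737, 'cx': 256.10329511291127, 'cy': 187.8674433234688, 'R': array([[-0.00197267, -0.99999703, -0.00142826],
       [-0.99763217,  0.00206618, -0.06874437],
       [ 0.06874712,  0.00128927, -0.99763329]]), 't': array([-0.02056906,  0.47143377,  1.12320445])}
wrist {'fx': 287.44578870348465, 'fy': 287.44578870348465, 'cx': 257.4048712563586, 'cy': 188.64548161328372, 'hand_eye': array([[ 9.99999149e-01, -2.68671294e-04, -1.27657229e-03,
         1.26957904e-04],
       [ 1.17218577e-03, -2.44418053e-01,  9.69669243e-01,
        -1.62292889e-01],
       [-5.72539605e-04, -9.69669915e-01, -2.44417530e-01,
         6.51577891e-02],
       [ 0.00000000e+00,  0.00000000e+00,  0.00000000e+00,
         1.00000000e+00]])}
```

View pics/scene0.png

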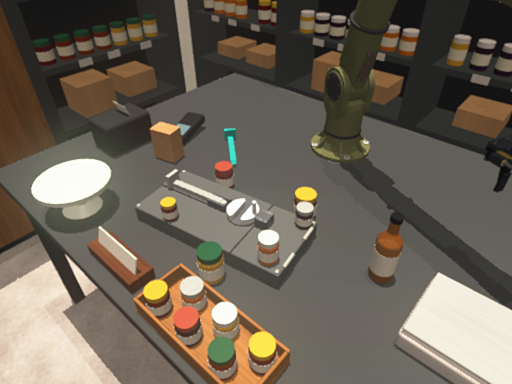

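View pics/top0.png

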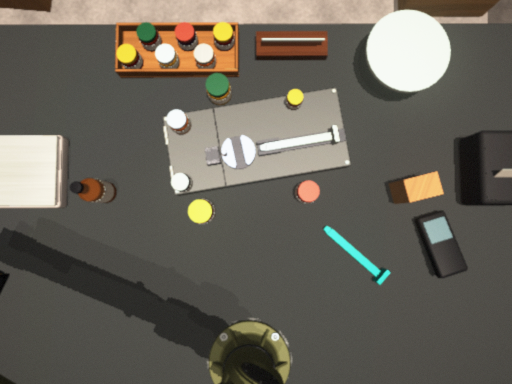

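View pics/wrist0.png

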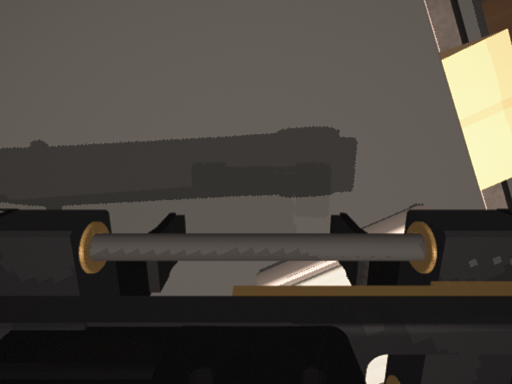

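```bash
cat > h.py <<'E'
from cell import env
import numpy as np, cv2
from scipy.spatial.transform import Rotation as Rn
def proj(c,X):
    k=env.get_calibration(c); X=np.atleast_2d(X)
    p=X@np.array(k['R']).T+k['t']; return np.c_[k['fx']*p[:,0]/p[:,2]+k['cx'],k['fy']*p[:,1]/p[:,2]+k['cy']]
def ray(c,uv):
    k=env.get_calibration(c);R=np.array(k['R']);d=R.T@np.array([(uv[0]-k['cx'])/k['fx'],(uv[1]-k['cy'])/k['fy'],1]);return -R.T@k['t'],d/np.linalg.norm(d)
def atz(c,uv,z):
    o,d=ray(c,uv);return o+d*(z-o[2])/d[2]
def tri(u1,u2,c1='top',c2='scene'):
    o1,d1=ray(c1,u1);o2,d2=ray(c2,u2)
    A=np.c_[d1,-d2];s=np.linalg.lstsq(A,o2-o1,rcond=None)[0]
    a=o1+s[0]*d1;b=o2+s[1]*d2;return (a+b)/2,np.linalg.norm(a-b)
E
python3 - <<'E'
from h import *
names=['bolt_head','post','disc','slot','keeper','guide','bolt_nose','chest','jar0_mid','jar2_mid','syrup_mid','carton_mid']
for n in names:
    r={}
    for c in('top','scene'):
        try: r[c]=env.outline_of(c,n)
        except Exception as e: print(n,c,e);continue
        print(n,c,[(round(d['p'],2),np.round(d['xy'],1).tolist(),int(d['mask'].sum())) for d in r[c][:3]])
    if r.get('top') and r.get('scene'): 
        p,e=tri(r['top'][0]['xy'],r['scene'][0]['xy']);print('   ',p.round(4),round(e,4))
for c,(x0,y0,x1,y1),s in(('top',(155,80,360,200),3.8),('scene',(130,165,320,275),4)):
    im=cv2.imread(f'pics/{c}0.png')[y0:y1,x0:x1];cv2.imwrite(f'pics/{c}z.png',cv2.resize(im,None,fx=s,fy=s,interpolation=cv2.INTER_CUBIC))
print(env.get_obs()['time_s'])
E
```

```text
bolt_head top [(0.85, [358.1, 254.7], 711), (0.78, [307.0, 139.6], 725)]
bolt_head scene [(0.79, [230.3, 139.9], 315), (0.58, [181.9, 190.5], 535)]
    [ 0.2891 -0.2956  0.0408] 0.0004
post top [(0.84, [237.9, 147.8], 952)]
post scene [(0.68, [242.5, 213.5], 678)]
    [0.5745 0.03   0.0578] 0.0073
disc top [(0.85, [237.6, 148.5], 896), (0.25, [182.8, 181.2], 320)]
disc scene [(0.73, [244.4, 215.3], 667), (0.45, [165.2, 141.5], 1051)]
    [0.5725 0.0326 0.0512] 0.0111
slot top [(0.81, [237.6, 153.0], 883), (0.16, [178.9, 121.3], 446)]
slot scene [(0.61, [186.5, 185.4], 529), (0.56, [244.0, 213.0], 680)]
    [ 0.6095 -0.0244  0.1532] 0.1554
keeper top [(0.9, [259.0, 145.2], 13121)]
keeper scene [(0.79, [232.2, 223.0], 8906)]
    [ 0.5845 -0.0192 -0.0007] 0.0286
guide top [(0.96, [251.6, 140.3], 12857), (0.34, [175.7, 120.0], 458)]
guide scene [(0.8, [231.2, 223.5], 8698)]
    [ 0.5984 -0.002   0.0172] 0.0193
bolt_nose top [(0.77, [358.6, 257.1], 648), (0.66, [258.6, 142.7], 12911), (0.62, [306.6, 138.0], 737)]
bolt_nose scene [(0.81, [186.4, 187.1], 482), (0.67, [241.2, 213.1], 693), (0.63, [229.7, 144.0], 322)]
    [ 0.3262 -0.4154 -0.2153] 0.177
chest top [(0.68, [254.8, 147.6], 12894), (0.38, [182.9, 183.8], 330)]
chest scene [(0.77, [234.0, 225.0], 8935), (0.5, [244.1, 214.6], 715)]
    [ 0.5811 -0.0101 -0.0062] 0.021
jar0_mid top [(0.52, [295.2, 98.3], 259)]
jar0_mid scene [(0.69, [170.6, 208.6], 334)]
    [ 0.7043 -0.1237  0.0739] 0.009
jar2_mid top [(0.77, [180.0, 182.7], 319)]
jar2_mid scene [(0.96, [304.6, 212.5], 456)]
    [0.4807 0.1773 0.0845] 0.0003
syrup_mid top [(0.84, [96.1, 191.3], 876), (0.59, [236.4, 149.2], 925), (0.35, [174.7, 120.9], 461)]
syrup_mid scene [(0.66, [384.9, 251.6], 1570)]
    [0.4593 0.4003 0.0745] 0.0004
carton_mid top [(0.82, [418.8, 187.1], 1143)]
carton_mid scene [(0.91, [165.6, 143.2], 1038)]
    [ 0.4679 -0.4594  0.0448] 0.0074
1.35
```

View pics/topz.png

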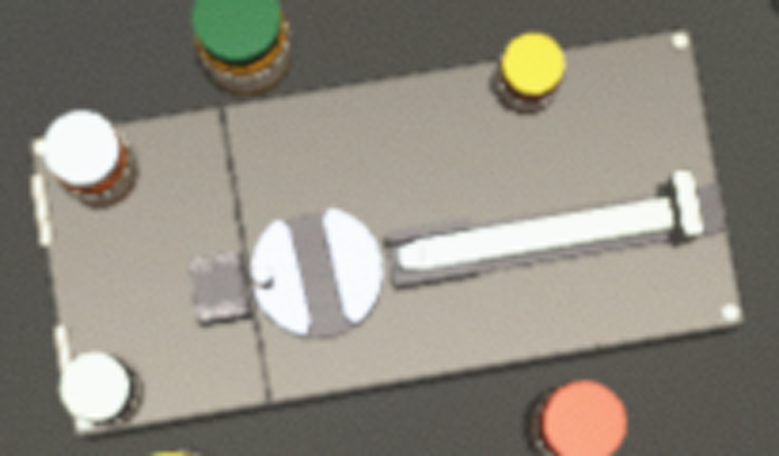

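View pics/scenez.png

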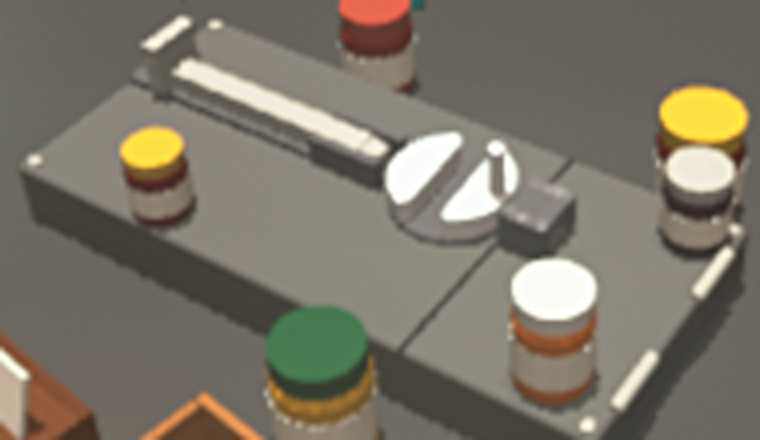

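```bash
cat >> h.py <<'E'
def C2W(p,P):  # chest pts (m) -> world ; p=(x,y,yaw)
    P=np.atleast_2d(P);c,s=np.cos(p[2]),np.sin(p[2]);return np.c_[p[0]+c*P[:,0]-s*P[:,1],p[1]+s*P[:,0]+c*P[:,1],P[:,2]]
def overlay(c,im,p,th,hy,x0,y0,x1,y1,s,name):
    im=cv2.resize(im[y0:y1,x0:x1],None,fx=s,fy=s,interpolation=cv2.INTER_CUBIC)
    def pl(P,col,closed=True):
        q=(proj(c,C2W(p,np.array(P)/1000.))-[x0,y0]+.5)*s
        cv2.polylines(im,[np.round(q*8).astype(np.int32)],closed,col,1,cv2.LINE_AA,3)
    pl([(-85,-295,50),(135,-295,50),(135,190,50),(-85,190,50)],(0,255,0))
    a=np.linspace(0,2*np.pi,40)
    pl([(45*np.cos(t),45*np.sin(t),74) for t in a],(255,255,0))
    for w in(-13,13): pl([(w*np.cos(th)-l*np.sin(th),w*np.sin(th)+l*np.cos(th),74) for l in(-40,40)],(0,0,255),False)
    for z in(74,114): pl([(36*np.cos(th)+6*np.cos(t),36*np.sin(th)+6*np.sin(t),z) for t in a],(255,0,255))
    pl([(-22,52,81),(22,52,81),(22,87,81),(-22,87,81)],(0,255,255))
    for y in(hy,hy+12): pl([(-22,y,56),(22,y,56),(22,y,100),(-22,y,100)],(0,128,255))
    pl([(-6,hy+206,72),(6,hy+206,72)],(255,0,0))
    cv2.imwrite(name,im)
E
python3 - <<'E'
from h import *
from scipy.optimize import least_squares
z=lambda u,v:(155+u/3.8-.5,80+v/3.8-.5)
zs=lambda u,v:(130+u/4-.5,165+v/4-.5)
obs=[('top',z(685,33),(135,-295,50)),('top',z(740,322),(-85,-295,50)),('top',z(35,143),(135,190,50)),('top',z(78,432),(-85,190,50)),('top',z(317,271),(0,0,74)),
('scene',zs(22,160),(135,-295,50)),('scene',zs(743,232),(-85,190,50)),('scene',zs(205,17),(-85,-295,50)),('scene',zs(453,187),(0,0,74))]
f=lambda p:np.concatenate([(proj(c,C2W(p,np.array(P)/1000.))[0]-uv) for c,uv,P in obs])
r=least_squares(f,[.57,.03,0],x_scale=[.1,.1,.1]);p=r.x;print(p,np.degrees(p[2]));print(f(p).reshape(-1,2).round(1))
np.save('p.npy',p)
it=lambda w:np.linalg.solve
def inv(X):
    c,s=np.cos(p[2]),np.sin(p[2]);d=X[:2]-p[:2];return 1000*np.array([c*d[0]+s*d[1],-s*d[0]+c*d[1]])
pt=atz('top',z(264,283),.114);print('post top?',inv(pt));pt=atz('scene',zs(495,147),.114);print('post scene',inv(pt))
print('head',inv(atz('top',z(687,203),.1)),inv(atz('scene',zs(167,38),.1)))
print('nose',inv(atz('top',z(398,257),.072)))
a=inv(atz('top',z(310,218),.064));b=inv(atz('top',z(327,332),.064));print(a,b)
top=cv2.imread('pics/top0.png');sc=cv2.imread('pics/scene0.png')
th=np.radians(95)
overlay('top',top,p,th,-.268*1000,155,80,360,200,3.8,'pics/ot.png')
overlay('scene',sc,p,th,-268,130,165,320,275,4,'pics/os.png')
for j,u,v in(('jar1',80,147),):print(j,inv(atz('top',z(u,v),.125)))
E
```

```text
[0.56737355 0.02762037 0.16346407] 9.365801435311122
[[ 1.3 -2.1]
 [ 1.3  0.4]
 [-2.4 -2.3]
 [-1.6  1. ]
 [-0.4 -0.5]
 [-2.   0.1]
 [ 1.6 -2. ]
 [ 2.  -0.9]
 [-0.6 -3.8]]
post top? [-10.19627413  34.79695861]
post scene [ 1.14161109 38.04698803]
head [  -1.16287764 -258.54657277] [   9.4011122  -250.03104642]
nose [ -0.67647881 -58.43877996]
[38.35639998 -1.95050708] [-43.62124868  -0.66267736]
jar1 [ 98.95537552 141.10340276]
```

View pics/ot.png

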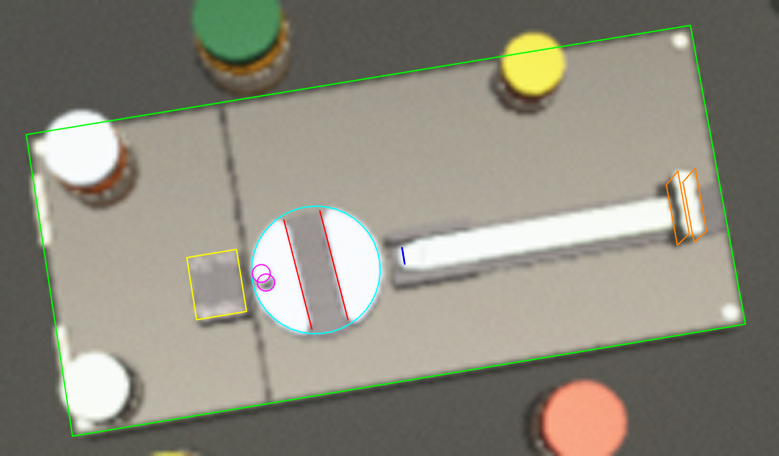

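View pics/os.png

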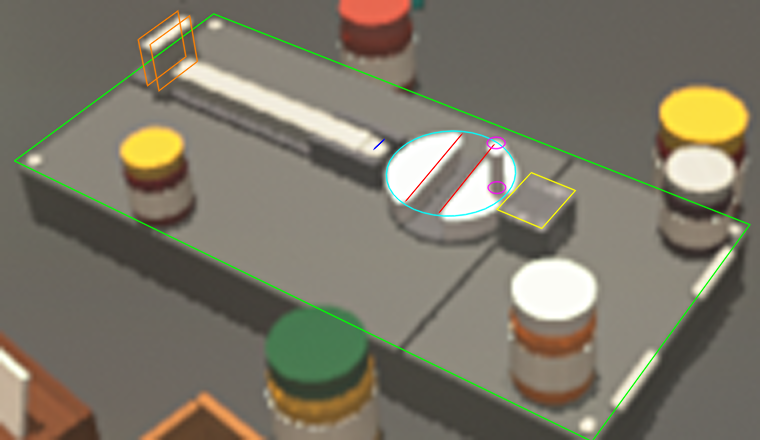

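```bash
cat >> h.py <<'E'
def rows(start,way,n):
    """start=(x,y,z,yaw deg), way=(x,y,z,yaw), n rows linear; tool y down. returns rows"""
    s=np.array(start,float);w=np.array(way,float);out=[]
    for i in range(n):
        a=np.radians(s[3]+(w[3]-s[3])*i/n);d=(w[:3]-s[:3])/n*1000
        xt=np.array([np.cos(a),np.sin(a)]);zt=np.array([-np.sin(a),np.cos(a)])
        out.append([[round(float(d[:2]@xt),1),round(float(-d[2]),1),round(float(d[:2]@zt),1)],[0,round(-(w[3]-s[3])/n,2),0]])
    return out
E
python3 - <<'E'
from h import *
print(rows((.28,.586,.30,64.46),(.577,-.031,.30,10),15))
E
```

```text
[[[-28.6, -0.0, -35.6], [0, np.float64(3.63), 0]], [[-26.3, -0.0, -37.3], [0, np.float64(3.63), 0]], [[-23.8, -0.0, -38.9], [0, np.float64(3.63), 0]], [[-21.3, -0.0, -40.4], [0, np.float64(3.63), 0]], [[-18.7, -0.0, -41.6], [0, np.float64(3.63), 0]], [[-16.1, -0.0, -42.7], [0, np.float64(3.63), 0]], [[-13.3, -0.0, -43.7], [0, np.float64(3.63), 0]], [[-10.5, -0.0, -44.4], [0, np.float64(3.63), 0]], [[-7.7, -0.0, -45.0], [0, np.float64(3.63), 0]], [[-4.8, -0.0, -45.4], [0, np.float64(3.63), 0]], [[-2.0, -0.0, -45.6], [0, np.float64(3.63), 0]], [[0.9, -0.0, -45.6], [0, np.float64(3.63), 0]], [[3.8, -0.0, -45.5], [0, np.float64(3.63), 0]], [[6.7, -0.0, -45.2], [0, np.float64(3.63), 0]], [[9.5, -0.0, -44.6], [0, np.float64(3.63), 0]]]
```

>>> carry_out(
  targets=[
    [[0,-40,0],[0,0,0]],
    [[0,-40,0],[0,0,0]],
    [[-29,0,-36],[0,3.6,0]],
    [[-26,0,-37],[0,3.6,0]],
    [[-24,0,-39],[0,3.6,0]],
    [[-21,0,-40],[0,3.6,0]],
    [[-19,0,-42],[0,3.6,0]],
    [[-16,0,-43],[0,3.6,0]],
    [[-13,0,-44],[0,3.6,0]],
    [[-10,0,-44],[0,3.6,0]],
    [[-8,0,-45],[0,3.6,0]],
    [[-5,0,-45],[0,3.6,0]],
  ],
  jaw=0,
  squeeze=20,
)

```text
time_s: 2.55
tool_pos: [0.4801, 0.1741, 0.303]
tool_rot: [-90.0, -0.1, 28.3]
force: [1.1, 0.7, 0.1]
grip_width: 0.0026
```

>>> carry_out(
  targets=[
    [[-2,0,-45],[0,3.7,0]],
    [[1,0,-45],[0,3.7,0]],
    [[4,0,-45],[0,3.7,0]],
    [[7,20,-45],[0,3.7,0]],
    [[10,30,-44],[0,3.7,0]],
    [[0,0,0],[0,0,0]],
    [[0,0,0],[0,0,0]],
  ],
)

```text
time_s: 3.25
tool_pos: [0.5771, -0.0246, 0.2541]
tool_rot: [-90.0, 0.1, 9.8]
force: [-0.8, 1.3, 1.5]
grip_width: 0.0004
```

```bash
cat >> h.py <<'E'
def wcal():
    o=env.get_obs();k=env.get_calibration('wrist');H=np.array(k['hand_eye'])
    T=np.eye(4);T[:3,:3]=Rn.from_euler('xyz',o['tool_rot'],degrees=True).as_matrix();T[:3,3]=o['tool_pos']
    W=np.linalg.inv(T@H);return dict(fx=k['fx'],fy=k['fy'],cx=k['cx'],cy=k['cy'],R=W[:3,:3],t=W[:3,3])
_g=env.get_calibration
class E2: pass
import json,os
def snapw(name):
    w=wcal();im=env.read_camera('wrist');cv2.imwrite(f'pics/{name}.png',im[:,:,::-1]);np.savez(f'pics/{name}.npz',**w);return w,im
def projw(w,X):
    p=np.atleast_2d(X)@w['R'].T+w['t'];return np.c_[w['fx']*p[:,0]/p[:,2]+w['cx'],w['fy']*p[:,1]/p[:,2]+w['cy']]
def atzw(w,uv,z):
    R=w['R'];d=R.T@np.array([(uv[0]-w['cx'])/w['fx'],(uv[1]-w['cy'])/w['fy'],1]);o=-R.T@w['t'];return o+d*(z-o[2])/d[2]
def st():
    o=env.get_obs();print(round(o['time_s'],2),o['tool_pos'].round(4),o['tool_rot'].round(2),o['force'].round(1),round(o['grip_width'],3))
E
python3 - <<'E'
from h import *
st();snapw('w1');st()
E
```

```text
3.25 [ 0.5771 -0.0246  0.2541] [-89.99   0.11   9.84] [-0.8  1.3  1.5] 0.0
3.3 [ 0.5775 -0.023   0.2549] [-8.995e+01  1.000e-02  1.000e+01] [-0.2  0.9  0.2] 0.001
```

View pics/w1.png

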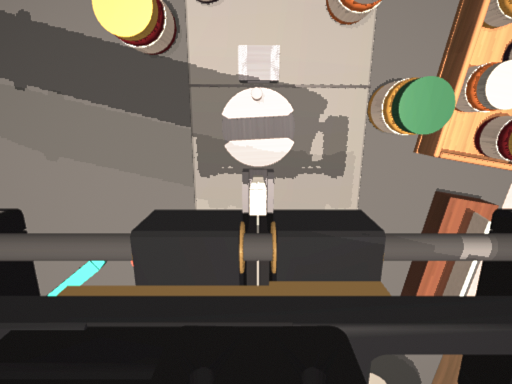

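Run:
```python
from h import *
im=cv2.imread('pics/w1.png');w=dict(np.load('pics/w1.npz'))
z=cv2.resize(im[0:215,160:400],None,fx=3.2,fy=2.7*3.2/2.7,interpolation=cv2.INTER_CUBIC)[:600];cv2.imwrite('pics/w1z.png',z)
for n,uv,zz in(('disc',(258,126),.074),('posttop',(257,92),.114),('keeper',(259,62),.081),('nose',(258,182),.07)):
    print(n,atzw(w,uv,zz).round(4))
g=cv2.cvtColor(im,cv2.COLOR_BGR2GRAY).astype(int)
m=(g>140).astype(np.uint8);m[:80]=0;m[170:]=0;m[:,:215]=0;m[:,305:]=0
n,l,s,c=cv2.connectedComponentsWithStats(m);print(s[s[:,4]>100],c[s[:,4]>100])
```

```text
disc [0.569  0.0292 0.074 ]
posttop [0.5622 0.0631 0.114 ]
keeper [0.5585 0.0964 0.081 ]
nose [ 0.5806 -0.0376  0.07  ]
[[     0      0    512    384 193214]
 [   271     80     34      7    134]
 [   221     87     73     32   1722]
 [   224    137     71     30   1526]] [[255.43451303 192.68295776]
 [292.73880597  82.08208955]
 [256.75087108 104.15737515]
 [259.17758847 150.08322412]]
```

View pics/w1z.png

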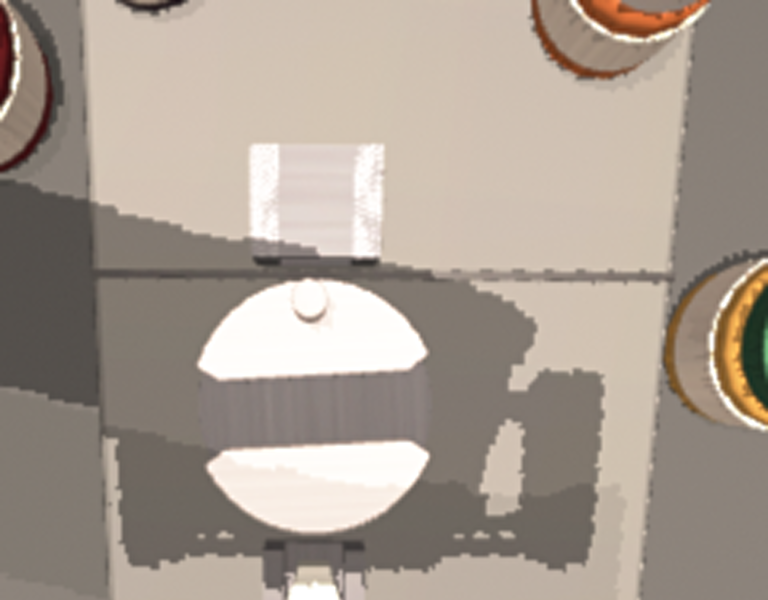

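Run:
```python
from h import *
w=dict(np.load('pics/w1.npz'))
n=lambda u,v,z:1000*atzw(w,(160+(u+.5)/3.2-.5,(v+.5)/3.2-.5),z)[:2]
ang=lambda a,b:np.degrees(np.arctan2(*(b-a)[::-1]))
d=n(314.5,406,.074);k=(n(250,144,.081)+n(384,144,.081)+n(250,260,.081)+n(383,260,.081))/4
print('disc',d,'keeper',k,'dist',np.linalg.norm(k-d),'yaw',ang(d,k)-90)
print('keeper edges',ang(n(250,144,.081),n(384,144,.081)),ang(n(250,260,.081),n(250,144,.081))-90,ang(n(383,260,.081),n(383,144,.081))-90)
print('seam',ang(n(97,271,.05),n(670,276,.05)))
print('left edge',ang(n(105,450,.05),n(84,30,.05))-90,'right',ang(n(643,598,.05),n(687,80,.05))-90)
print('slot',ang(n(200,380,.074),n(427,370,.074)),ang(n(210,450,.074),n(428,440,.074)))
a=n(220,379,.074);print('disc dia',n(315,280,.074)-n(315,532,.074))
p=n(309,294,.114);print('post',p,np.linalg.norm(p-d),ang(d,p)-90)
g=n(313,545,.074);print('guide front',g,np.linalg.norm(g-d),ang(g,d)-90)
```

```text
disc [569.05619527  28.60064351] keeper [558.2743471   95.27612644] dist 67.54160402485215 yaw 9.185577081543514
keeper edges 9.771247793638958 8.848050597219853 10.880000488465342
seam 9.318745682693875
left edge 9.527910363925272 right 10.125827825895641
slot 12.25548787548967 12.415596464085874
disc dia [-15.35233102  88.4998577 ]
post [561.32255832  63.41261224] 35.66065489847641 12.52511231817634
guide front [577.26840033 -22.09446074] 51.35595298270023 9.20153063588532
```

Run:
```python
from h import *
st()
print([[list(map(float,r[0])),float(r[1][1])] for r in rows((.5773,-.0245,.2545,9.9),(.5731,.0866,.2545,-35.5),6)])
```

```text
3.3 [ 0.5775 -0.023   0.2549] [-8.995e+01  1.000e-02  1.000e+01] [-0.2  0.9  0.2] 0.001
[[[2.5, -0.0, 18.4], 7.57], [[0.1, -0.0, 18.5], 7.57], [[-2.4, -0.0, 18.4], 7.57], [[-4.8, -0.0, 17.9], 7.57], [[-7.1, -0.0, 17.1], 7.57], [[-9.3, -0.0, 16.0], 7.57]]
```

>>> carry_out(
  targets=[
    [[2.5,0,18.5],[0,7.6,0]],
    [[0,0,18.5],[0,7.6,0]],
    [[-2.5,20,18.5],[0,7.6,0]],
    [[-5,25,18],[0,7.6,0]],
    [[-7,30,17],[0,7.6,0]],
    [[-9,45,16],[0,7.6,0]],
    [[0,0,0],[0,0,0]],
    [[0,0,0],[0,0,0]],
    [[0,0,0],[0,0,0]],
  ],
)

```text
time_s: 4.2
tool_pos: [0.5751, 0.0869, 0.1379]
tool_rot: [-89.8, -0.2, -35.5]
force: [0.5, -0.5, -0.0]
grip_width: 0.0007
```

```bash
cat >> h.py <<'E'
CH=np.array([.5685,.0285,np.radians(9.5)])
def toch(X):
    c,s=np.cos(CH[2]),np.sin(CH[2]);d=np.asarray(X)[:2]-CH[:2];return 1000*np.array([c*d[0]+s*d[1],-s*d[0]+c*d[1]])
def stc():
    st();o=env.get_obs();q=toch(o['tool_pos']);print('chest',q.round(1),'u',round(float(-(q[0]+q[1])/2**.5),1),'v',round(float((q[1]-q[0])/2**.5),1),'yaw rel',round(o['tool_rot'][2]-9.5,1))
E
python3 - <<'E'
from h import *
stc();snapw('w2')
im=env.read_camera('scene');cv2.imwrite('pics/s2.png',cv2.resize(im[150:290,120:340,::-1],None,fx=3.6,fy=3.6));stc()
E
```

```text
4.2 [0.5751 0.0869 0.1379] [-89.82  -0.17 -35.54] [ 0.5 -0.5 -0. ] 0.001
chest [16.2 56.5] u -51.4 v 28.5 yaw rel -45.0
4.3 [0.5751 0.0865 0.1377] [-89.8   -0.17 -35.65] [-0.5  0.1  0.4] 0.001
chest [16.1 56.1] u -51.1 v 28.3 yaw rel -45.2
```

View pics/s2.png

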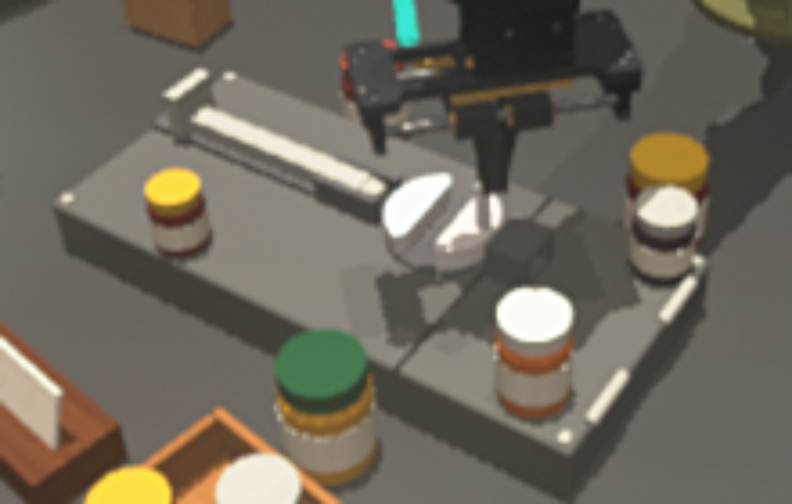

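View pics/w2.png

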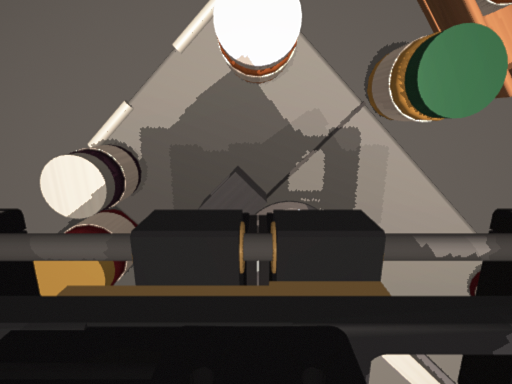

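>>> carry_out(
  targets=[
    [[-1.5,16,0],[0,0,0]],
    [[0,16,0],[0,0,0]],
    [[0,14,0],[0,0,0]],
    [[0,0,0],[0,0,0]],
    [[0,0,0],[0,0,0]],
  ],
)

```text
time_s: 4.8
tool_pos: [0.5726, 0.0879, 0.0895]
tool_rot: [-90.0, -0.0, -35.7]
force: [0.7, -0.2, 0.2]
grip_width: 0.0004
```

Run:
```python
from h import *
stc()
im=env.read_camera('scene');cv2.imwrite('pics/s3.png',cv2.resize(im[180:260,200:300,::-1],None,fx=7,fy=7,interpolation=cv2.INTER_CUBIC));stc()
```

```text
4.8 [0.5726 0.0879 0.0895] [-8.997e+01 -3.000e-02 -3.566e+01] [ 0.7 -0.2  0.2] 0.0
chest [13.8 57.9] u -50.8 v 31.2 yaw rel -45.2
4.85 [0.5729 0.0881 0.0899] [-8.993e+01 -5.000e-02 -3.566e+01] [ 0.7 -0.1  0.2] 0.001
chest [14.2 58.1] u -51.1 v 31.0 yaw rel -45.2
```

View pics/s3.png

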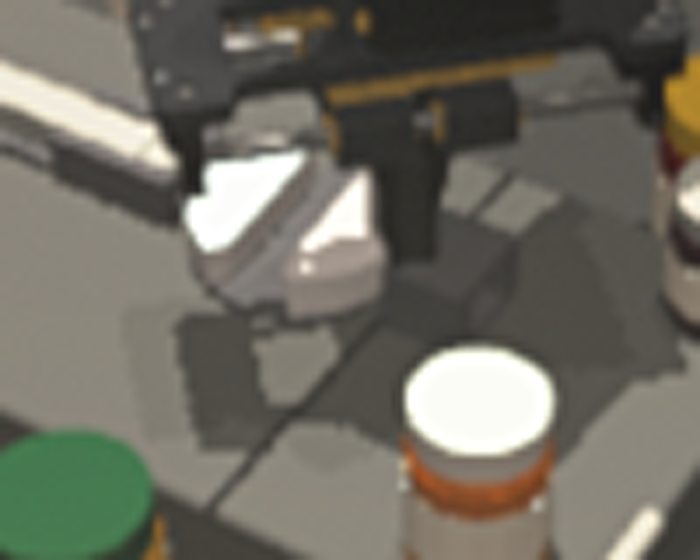

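>>> carry_out(
  targets=[
    [[0,0,-5],[0,0,0]],
    [[0,0,-5],[0,0,0]],
    [[0,0,-5],[0,0,0]],
    [[0,0,-5],[0,0,0]],
    [[0,0,-5],[0,0,0]],
  ],
)

```text
time_s: 5.35
tool_pos: [0.5577, 0.0709, 0.0896]
tool_rot: [-89.8, 0.1, -35.5]
force: [-0.7, 5.6, 0.2]
grip_width: 0.0003
```

>>> carry_out(
  targets=[
    [[0,0,-5],[0,0,0]],
    [[0,0,-5],[0,0,0]],
    [[0,0,-5],[0,0,0]],
    [[0,0,-5],[0,0,0]],
    [[0,0,-5],[0,0,0]],
    [[0,0,-4],[0,0,0]],
    [[0,0,0],[0,0,0]],
    [[0,0,0],[0,0,0]],
  ],
)

```text
time_s: 6.15
tool_pos: [0.5406, 0.0433, 0.089]
tool_rot: [-90.0, -0.0, -35.7]
force: [0.1, 0.3, 0.6]
grip_width: 0.0008
```

Run:
```python
from h import *
stc()
im=env.read_camera('top');cv2.imwrite('pics/t4.png',cv2.resize(im[80:200,155:300,::-1],None,fx=5,fy=5,interpolation=cv2.INTER_CUBIC))
im=env.read_camera('scene');cv2.imwrite('pics/s4.png',cv2.resize(im[170:270,180:310,::-1],None,fx=6,fy=6,interpolation=cv2.INTER_CUBIC));stc()
```

```text
6.15 [0.5406 0.0433 0.089 ] [-9.005e+01 -2.000e-02 -3.570e+01] [0.1 0.3 0.6] 0.001
chest [-25.   19.2] u 4.1 v 31.3 yaw rel -45.2
6.25 [0.5405 0.0438 0.0888] [-90.05  -0.   -35.67] [-0.3 -1.   0.1] 0.0
chest [-25.1  19.7] u 3.8 v 31.6 yaw rel -45.2
```

View pics/s4.png

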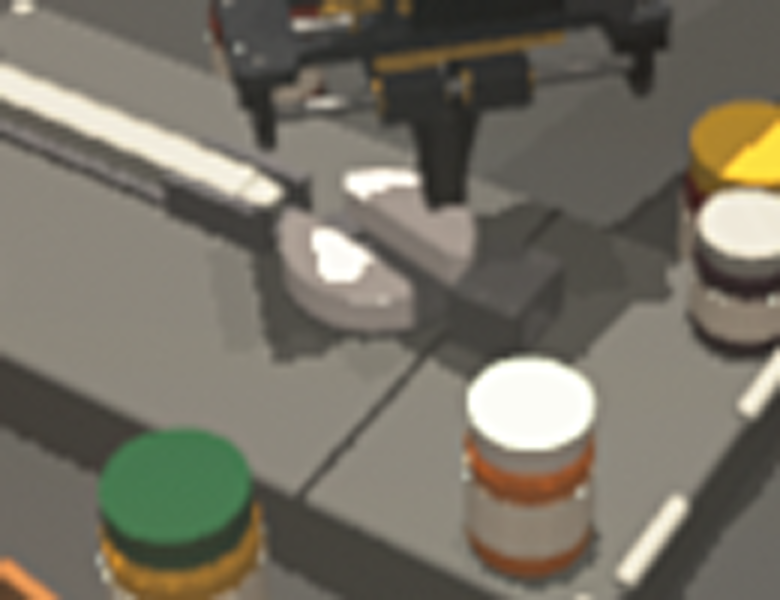

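View pics/t4.png

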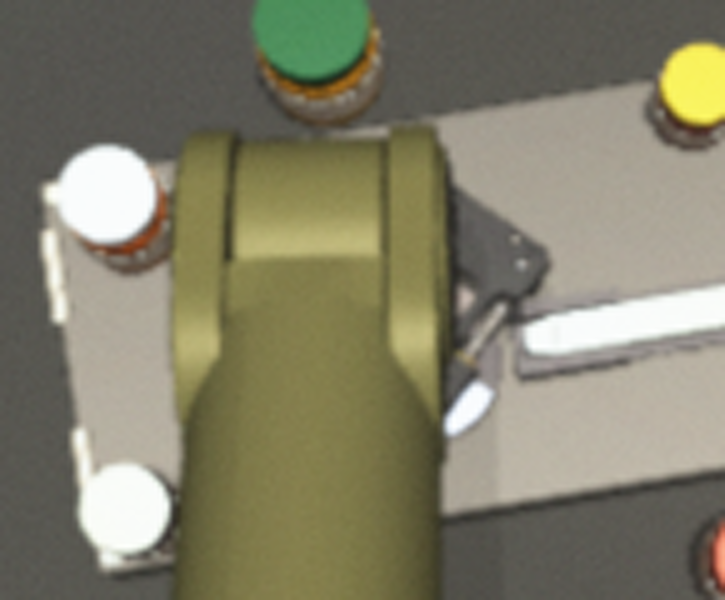

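>>> carry_out(
  targets=[
    [[0,0,-2],[0,0,0]],
    [[0,0,-2],[0,0,0]],
    [[0,0,-1],[0,0,0]],
    [[0,0,0],[0,0,0]],
    [[0,0,0],[0,0,0]],
    [[0,0,8],[0,0,0]],
    [[0,0,12],[0,0,0]],
    [[0,-30,0],[0,0,0]],
  ],
)

```text
time_s: 7.05
tool_pos: [0.5467, 0.0587, 0.1155]
tool_rot: [-90.4, 0.3, -35.5]
force: [0.3, 1.0, -0.2]
grip_width: 0.0003
```

Run:
```python
from h import *
stc()
print([[list(map(float,r[0])),float(r[1][1])] for r in rows((.5523,.0602,.12,-35.7),(.577,-.025,.254,9.5),6)])
```

```text
7.05 [0.5467 0.0587 0.1155] [-90.36   0.32 -35.49] [ 0.3  1.  -0.2] 0.0
chest [-16.5  33.3] u -11.9 v 35.2 yaw rel -45.0
[[[11.6, -22.3, -9.1], -7.53], [[10.3, -22.3, -10.6], -7.53], [[8.9, -22.3, -11.8], -7.53], [[7.2, -22.3, -12.9], -7.53], [[5.5, -22.3, -13.7], -7.53], [[3.6, -22.3, -14.3], -7.53]]
```

>>> carry_out(
  targets=[
    [[0,-30,0],[0,0,0]],
    [[11,-20,-9],[0,-7.5,0]],
    [[10,-20,-10],[0,-7.5,0]],
    [[9,-20,-12],[0,-7.5,0]],
    [[7,-20,-13],[0,-7.5,0]],
    [[5,-22,-14],[0,-7.5,0]],
    [[4,0,-14],[0,-7.5,0]],
    [[0,0,0],[0,0,0]],
    [[0,0,0],[0,0,0]],
    [[0,0,0],[0,0,0]],
  ],
)

```text
time_s: 8.05
tool_pos: [0.5728, -0.026, 0.25]
tool_rot: [-90.0, 0.1, 9.3]
force: [-0.1, 0.3, 0.4]
grip_width: 0.0004
```

Run:
```python
from h import *
stc();w,_=snapw('w5')
im=cv2.imread('pics/w5.png')
z=cv2.resize(im[0:187,160:400],None,fx=3.2,fy=3.2,interpolation=cv2.INTER_CUBIC);cv2.imwrite('pics/w5z.png',z);stc()
```

```text
8.05 [ 0.5728 -0.026   0.25  ] [-89.96   0.11   9.33] [-0.1  0.3  0.4] 0.0
chest [ -4.8 -54.5] u 41.9 v -35.1 yaw rel -0.2
8.1 [ 0.5728 -0.0261  0.2501] [-89.96   0.09   9.37] [-0.7  0.1  0.3] 0.001
chest [ -4.8 -54.5] u 41.9 v -35.2 yaw rel -0.1
```

View pics/w5z.png

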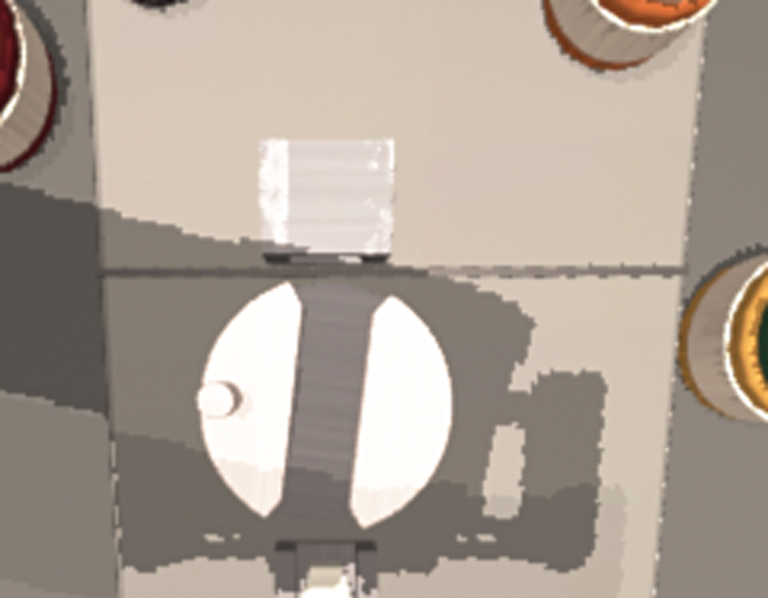

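```bash
cat > m.py <<'E'
from h import *
ang=lambda a,b:np.degrees(np.arctan2(*(b-a)[::-1]))
def N(name):
    w=dict(np.load(f'pics/{name}.npz'))
    return lambda u,v,z:1000*atzw(w,(160+(u+.5)/3.2-.5,(v+.5)/3.2-.5),z)[:2]
E
python3 - <<'E'
from m import *
n=N('w5')
k=(n(261,140,.081)+n(393,140,.081)+n(265,255,.081)+n(389,255,.081))/4
d=n(327,405,.074);g=n(325,545,.074)
print('disc',d,'keeper',k,np.linalg.norm(k-d),ang(d,k)-90,'guide',g,ang(g,d)-90,ang(g,k)-90)
print('seam',ang(n(105,272,.05),n(684,271,.05)),'left',ang(n(115,500,.05),n(93,30,.05))-90,'right',ang(n(658,560,.05),n(703,60,.05))-90)
print('slot',ang(n(284,495,.074),n(301,305,.074))-90,ang(n(351,485,.074),n(373,325,.074))-90)
p=n(217,399,.114);print('post',p,np.linalg.norm(p-d),ang(d,p)-180)
E
```

```text
disc [569.50214524  28.5942533 ] keeper [558.21197946  95.42216343] 67.77490254899529 9.589222971199078 guide [577.21029983 -21.91310667] 8.67721161411508 9.197218046043758
seam 9.37466781791815 left 8.956750679888913 right 9.499763357378967
slot 3.75542181714232 2.03100208661958
post [534.11701149  26.03632264] 35.47746749845636 -355.865378261244
```

```bash
sed -i "s/^CH=.*/CH=np.array([.5693,.0286,np.radians(9.3)])/" h.py; echo ok
```

```text
ok
```

>>> carry_out(
  targets=[
    [[-15,0,45],[0,0,0]],
    [[-15.5,20,44],[0,0,0]],
    [[0,40,0],[0,0,0]],
    [[0,40,0],[0,0,0]],
    [[0,30,0],[0,0,0]],
    [[0,20,0],[0,0,0]],
    [[0,10,0],[0,0,0]],
    [[0,0,0],[0,0,0]],
    [[0,0,0],[0,0,0]],
    [[0,0,0],[0,0,0]],
  ],
)

```text
time_s: 9.1
tool_pos: [0.5302, 0.055, 0.0926]
tool_rot: [-90.0, -0.1, 9.4]
force: [0.2, 0.4, 0.6]
grip_width: 0.0007
```

Run:
```python
from h import *
stc()
```

```text
9.1 [0.5302 0.055  0.0926] [-89.98  -0.15   9.35] [0.2 0.4 0.6] 0.001
chest [-34.4  32.4] u 1.4 v 47.2 yaw rel -0.1
```

>>> carry_out(
  targets=[
    [[0,0,-5],[0,0,0]],
    [[0,0,-5],[0,0,0]],
    [[0,0,-3],[0,0,0]],
    [[0,0,-2],[0,0,0]],
    [[0,0,-1.5],[0,0,0]],
    [[0,0,-1.5],[0,0,0]],
    [[0,0,0],[0,0,0]],
    [[0,0,0],[0,0,0]],
    [[0,0,0],[0,0,0]],
  ],
)

```text
time_s: 10.0
tool_pos: [0.5318, 0.0368, 0.0911]
tool_rot: [-90.0, 0.0, 9.4]
force: [-1.5, 0.6, 0.6]
grip_width: 0.0
```

Run:
```python
from h import *
stc()
im=env.read_camera('scene');cv2.imwrite('pics/s6.png',cv2.resize(im[170:270,180:310,::-1],None,fx=6,fy=6,interpolation=cv2.INTER_CUBIC));stc()
```

```text
10.0 [0.5318 0.0368 0.0911] [-9.001e+01  2.000e-02  9.360e+00] [-1.5  0.6  0.6] 0.0
chest [-35.6  14.2] u 15.2 v 35.2 yaw rel -0.1
10.05 [0.5318 0.0368 0.091 ] [-9.001e+01  2.000e-02  9.360e+00] [-1.4  0.6  0.5] 0.001
chest [-35.7  14.2] u 15.2 v 35.2 yaw rel -0.1
```

View pics/s6.png

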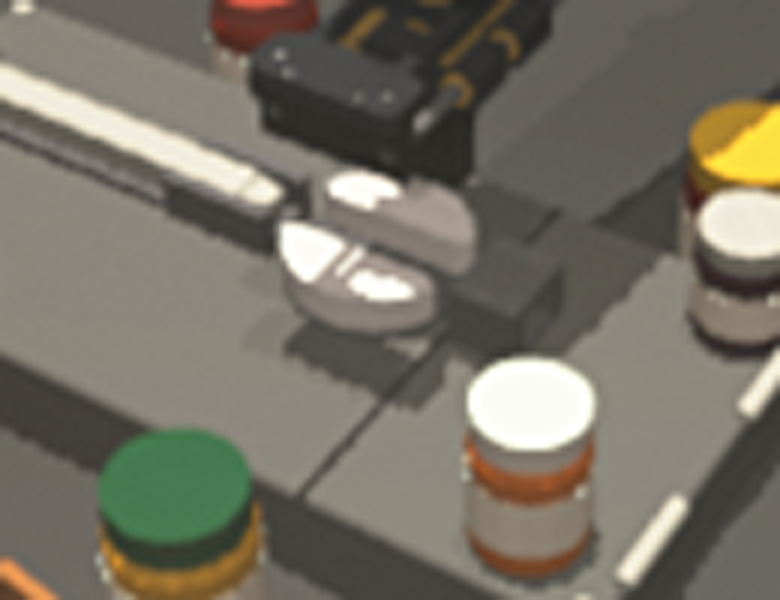

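>>> carry_out(
  targets=[
    [[0,0,8],[0,0,0]],
    [[0,0,8],[0,0,0]],
    [[0,-40,0],[0,0,0]],
    [[0,-45,0],[0,0,0]],
    [[10,-45,-40],[0,0,0]],
    [[20,-30,-45],[0,0,0]],
    [[0,0,0],[0,0,0]],
    [[0,0,0],[0,0,0]],
    [[0,0,0],[0,0,0]],
  ],
)

```text
time_s: 10.95
tool_pos: [0.5656, -0.0124, 0.238]
tool_rot: [-90.0, 0.1, 9.5]
force: [-0.5, -0.6, -1.1]
grip_width: 0.0003
```

Run:
```python
from h import *
stc();w,_=snapw('w7')
im=cv2.imread('pics/w7.png')
z=cv2.resize(im[0:187,160:400],None,fx=3.2,fy=3.2,interpolation=cv2.INTER_CUBIC);cv2.imwrite('pics/w7z.png',z)
im=env.read_camera('top');cv2.imwrite('pics/t7.png',im[:,:,::-1]);stc()
```

```text
10.95 [ 0.5656 -0.0124  0.238 ] [-89.95   0.09   9.46] [-0.5 -0.6 -1.1] 0.0
chest [-10.3 -39.9] u 35.5 v -20.9 yaw rel -0.0
11.05 [ 0.5654 -0.0123  0.2378] [-89.96   0.11   9.5 ] [-0.1  0.  -0.2] 0.0
chest [-10.5 -39.7] u 35.5 v -20.7 yaw rel -0.0
```

View pics/w7z.png

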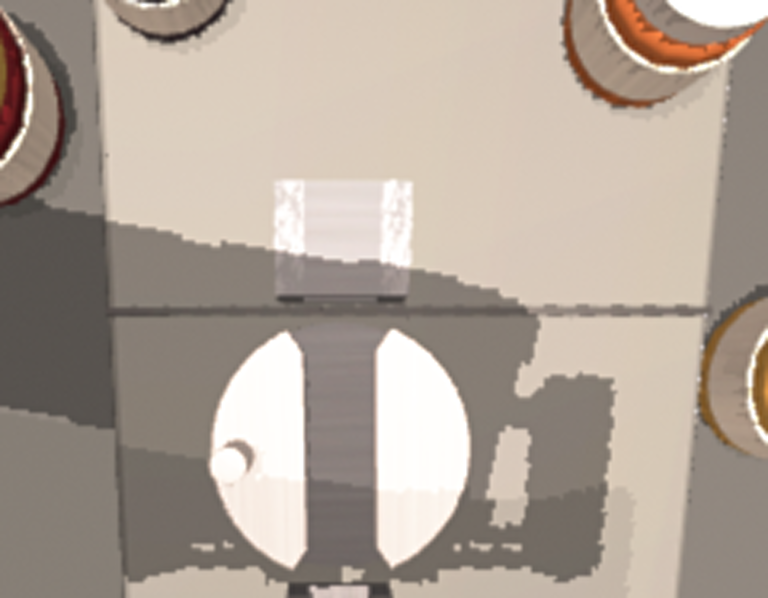

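Run:
```python
from m import *
n=N('w7')
k=(n(275,180,.081)+n(412,180,.081)+n(277,295,.081)+n(409,295,.081))/4
d=n(340.5,449,.074);g=n(340,590,.074)
print('disc',d,'keeper',k,np.linalg.norm(k-d),ang(d,k)-90,ang(g,k)-90)
print('seam',ang(n(112,312,.05),n(705,312,.05)),'left',ang(n(122,560,.05),n(98,50,.05))-90,'right',ang(n(679,580,.05),n(724,90,.05))-90)
print('slot',ang(n(306,545,.074),n(303,355,.074))-90,ang(n(376,545,.074),n(376,355,.074))-90)
p=n(231,461,.114);print('post',p,np.linalg.norm(p-d),ang(d,p)%360-180)
im=cv2.imread('pics/t7.png')[100:190,200:370];cv2.imwrite('pics/t7z.png',cv2.resize(im,None,fx=4.6,fy=4.6,interpolation=cv2.INTER_CUBIC))
```

```text
disc [569.20837005  28.4716757 ] keeper [558.21641955  95.92702384] 68.34505811651212 9.25508824145858 9.41902715308973
seam 9.413342900659135 left 9.160372713588515 right 9.868027448854534
slot 10.210541121191198 10.385844527293912
post [534.87447627  22.27919535] 34.88786430048791 10.223982761694174
```

View pics/t7z.png

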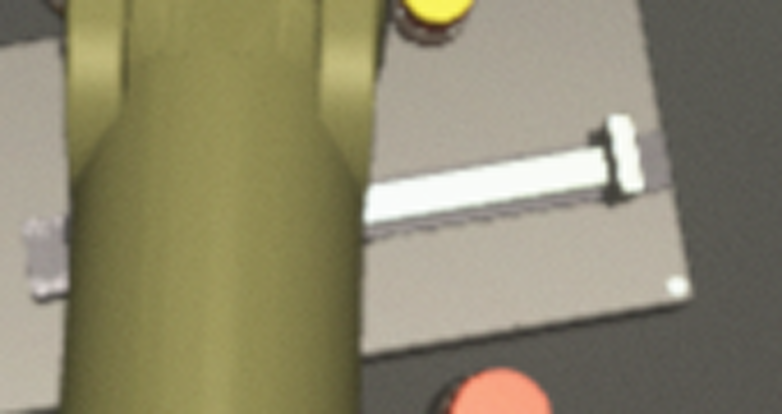

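>>> carry_out(
  targets=[
    [[2,0,-43],[0,0,0]],
    [[2,0,-43],[0,0,0]],
    [[2,0,-43],[0,0,0]],
    [[2,0,-43],[0,0,0]],
    [[2,0,-43],[0,0,0]],
    [[0,0,-40],[0,0,0]],
    [[0,40,0],[0,0,0]],
    [[0,40,0],[0,0,0]],
    [[0,0,0],[0,0,0]],
    [[0,0,0],[0,0,0]],
  ],
)

```text
time_s: 12.05
tool_pos: [0.6175, -0.2626, 0.1586]
tool_rot: [-89.9, 0.1, 9.4]
force: [0.3, 0.4, 0.4]
grip_width: 0.0004
```

Run:
```python
from h import *
stc();w,_=snapw('w8')
im=cv2.imread('pics/w8.png')
im=env.read_camera('top');cv2.imwrite('pics/t8.png',cv2.resize(im[80:190,220:380,::-1],None,fx=5,fy=5,interpolation=cv2.INTER_CUBIC));stc()
im=env.read_camera('scene');cv2.imwrite('pics/s8.png',cv2.resize(im[130:260,130:290,::-1],None,fx=4.5,fy=4.5,interpolation=cv2.INTER_CUBIC));stc()
```

```text
12.05 [ 0.6175 -0.2626  0.1586] [-89.93   0.1    9.44] [0.3 0.4 0.4] 0.0
chest [   0.5 -295.1] u 208.3 v -209.1 yaw rel -0.1
12.15 [ 0.619  -0.2638  0.1614] [-90.08  -0.17   9.43] [ 0.2 -0.  -0.2] 0.0
chest [   1.8 -296.6] u 208.4 v -211.0 yaw rel -0.1
12.2 [ 0.6191 -0.264   0.1618] [-90.1   -0.21   9.42] [-0.2  0.4 -0.3] 0.0
chest [   1.8 -296.8] u 208.6 v -211.2 yaw rel -0.1
```

View pics/w8.png

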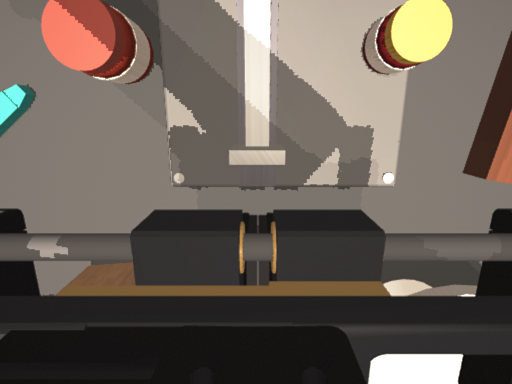

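View pics/s8.png

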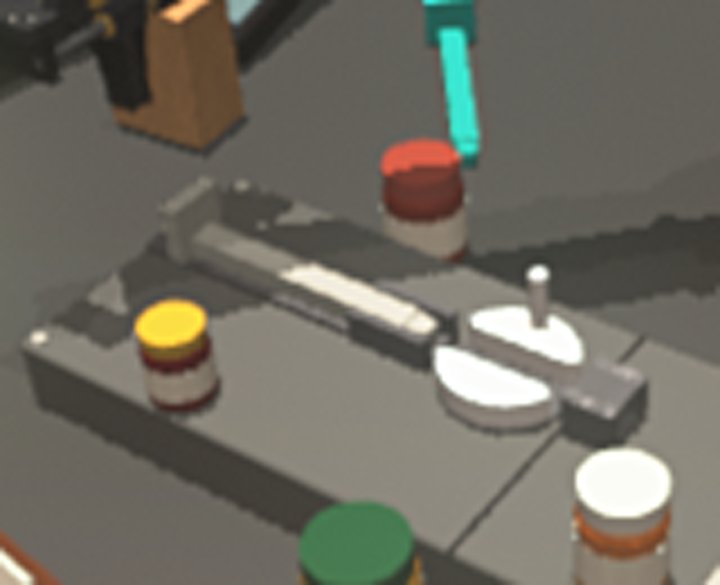

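View pics/t8.png

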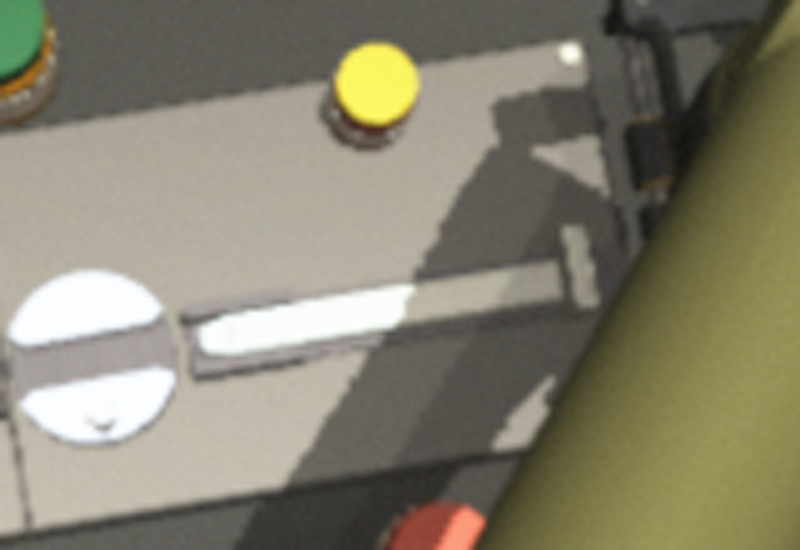

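Run:
```python
from h import *
w=dict(np.load('pics/w8.npz'))
for uv in((229,165),(257,165),(285,165),(257,150)):print(uv,toch(atzw(w,uv,.1)).round(1))
for uv in((172,185),(395,186)):print(uv,toch(atzw(w,uv,.05)).round(1))
stc()
```

```text
(229, 165) [ -20.8 -266.3]
(257, 165) [   1.  -266.2]
(285, 165) [  22.7 -266.2]
(257, 150) [   1.  -254.6]
(172, 185) [ -81.6 -294.3]
(395, 186) [ 134.5 -294.8]
12.2 [ 0.6191 -0.264   0.1618] [-90.1   -0.21   9.42] [-0.2  0.4 -0.3] 0.0
chest [   1.8 -296.8] u 208.6 v -211.2 yaw rel -0.1
```

>>> carry_out(
  targets=[
    [[-1,35,0],[0,0,0]],
    [[0,30,0],[0,0,0]],
    [[0,20,0],[0,0,0]],
    [[0,9,0],[0,0,0]],
    [[0,0,0],[0,0,0]],
    [[0,0,0],[0,0,0]],
    [[0,0,6],[0,0,0]],
    [[0,0,6],[0,0,0]],
    [[0,0,0],[0,0,0]],
    [[0,0,0],[0,0,0]],
  ],
)

```text
time_s: 13.2
tool_pos: [0.615, -0.2517, 0.0655]
tool_rot: [-90.0, -0.0, 9.4]
force: [0.3, -0.3, -0.3]
grip_width: 0.0007
```

Run:
```python
from h import *
stc()
im=env.read_camera('scene');cv2.imwrite('pics/s9.png',cv2.resize(im[130:260,130:290,::-1],None,fx=4.5,fy=4.5,interpolation=cv2.INTER_CUBIC));stc()
```

```text
13.2 [ 0.615  -0.2517  0.0655] [-9.00e+01 -4.00e-02  9.41e+00] [ 0.3 -0.3 -0.3] 0.001
chest [-2.00e-01 -2.84e+02] u 201.0 v -200.7 yaw rel -0.1
13.25 [ 0.6149 -0.2521  0.0654] [-9.001e+01 -3.000e-02  9.390e+00] [-0.5 -0.4 -0.4] 0.0
chest [  -0.4 -284.4] u 201.4 v -200.8 yaw rel -0.1
```

View pics/s9.png

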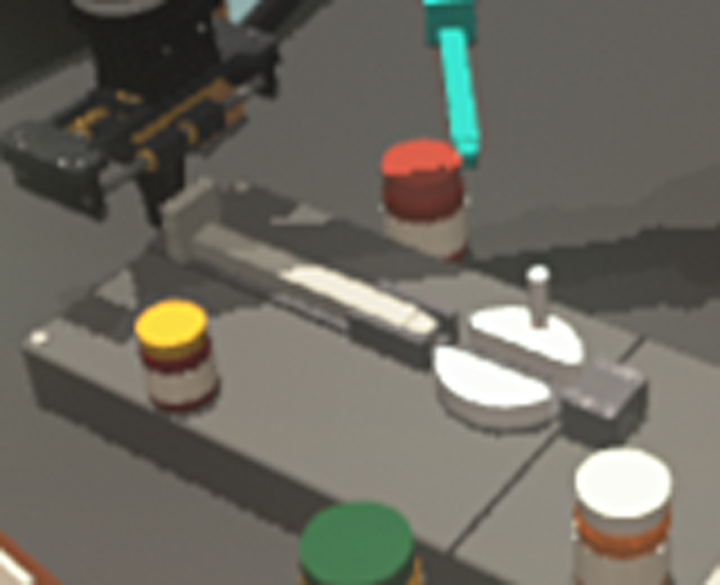

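>>> carry_out(
  targets=[
    [[0,0,4],[0,0,0]],
    [[0,0,4],[0,0,0]],
    [[0,0,4],[0,0,0]],
    [[0,0,4],[0,0,0]],
    [[0,0,4],[0,0,0]],
    [[0,0,4],[0,0,0]],
    [[0,0,4],[0,0,0]],
    [[0,0,4],[0,0,0]],
    [[0,0,4],[0,0,0]],
    [[0,0,4],[0,0,0]],
  ],
)

```text
time_s: 14.25
tool_pos: [0.6081, -0.2125, 0.0651]
tool_rot: [-90.0, -0.0, 9.4]
force: [0.8, -2.9, -1.5]
grip_width: 0.0006
```

Run:
```python
from h import *
stc()
im=env.read_camera('scene');cv2.imwrite('pics/s10.png',cv2.resize(im[130:260,130:290,::-1],None,fx=4.5,fy=4.5,interpolation=cv2.INTER_CUBIC));stc()
```

```text
14.25 [ 0.6081 -0.2125  0.0651] [-90.    -0.     9.36] [ 0.8 -2.9 -1.5] 0.001
chest [  -0.7 -244.2] u 173.1 v -172.2 yaw rel -0.1
14.3 [ 0.6082 -0.2115  0.0651] [-89.95  -0.     9.41] [-0.1 -1.9 -1.2] 0.001
chest [  -0.4 -243.3] u 172.3 v -171.7 yaw rel -0.1
```

View pics/s10.png

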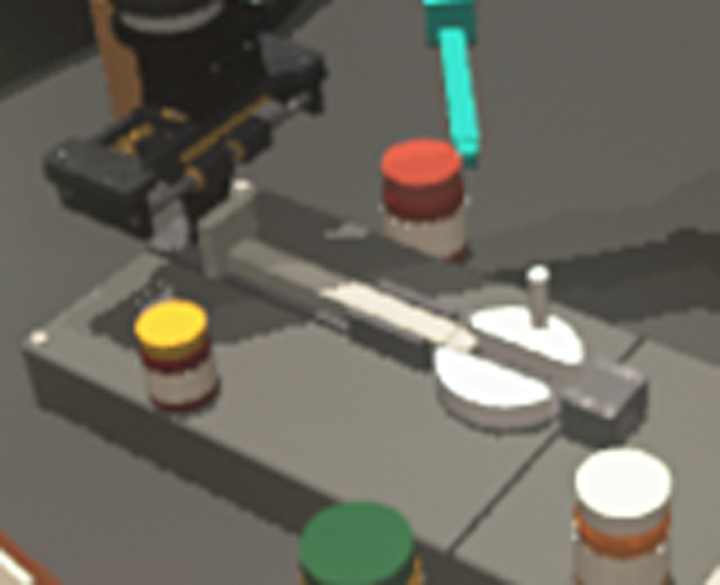

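Bolt is sliding straight into the slot with about 3 N of force. I'll continue.

>>> carry_out(
  targets=[
    [[0,0,4],[0,0,0]],
    [[0,0,4],[0,0,0]],
    [[0,0,4],[0,0,0]],
    [[0,0,4],[0,0,0]],
    [[0,0,4],[0,0,0]],
    [[0,0,4],[0,0,0]],
    [[0,0,4],[0,0,0]],
    [[0,0,4],[0,0,0]],
    [[0,0,4],[0,0,0]],
    [[0,0,4],[0,0,0]],
  ],
)

```text
time_s: 15.3
tool_pos: [0.6016, -0.1732, 0.0652]
tool_rot: [-90.0, -0.0, 9.4]
force: [0.2, -3.2, -0.3]
grip_width: 0.0006
```

Run:
```python
from h import *
stc()
im=env.read_camera('scene');cv2.imwrite('pics/s11.png',cv2.resize(im[130:260,130:290,::-1],None,fx=4.5,fy=4.5,interpolation=cv2.INTER_CUBIC))
```

```text
15.3 [ 0.6016 -0.1732  0.0652] [-9.001e+01 -1.000e-02  9.360e+00] [ 0.2 -3.2 -0.3] 0.001
chest [  -0.7 -204.4] u 145.0 v -144.0 yaw rel -0.1
```

View pics/s11.png

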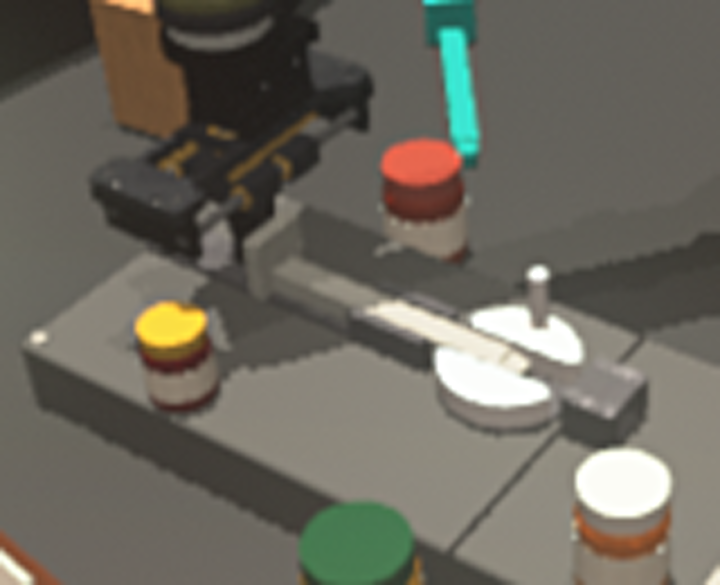

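>>> carry_out(
  targets=[
    [[0,0,4],[0,0,0]],
    [[0,0,4],[0,0,0]],
    [[0,0,4],[0,0,0]],
    [[0,0,4],[0,0,0]],
    [[0,0,4],[0,0,0]],
    [[0,0,4],[0,0,0]],
    [[0,0,4],[0,0,0]],
  ],
)

```text
time_s: 16.05
tool_pos: [0.5972, -0.1456, 0.0652]
tool_rot: [-90.0, -0.0, 9.4]
force: [0.7, -4.0, 0.5]
grip_width: 0.0004
```

>>> carry_out(
  targets=[
    [[0,0,4],[0,0,0]],
    [[0,0,4],[0,0,0]],
    [[0,0,4],[0,0,0]],
    [[0,0,4],[0,0,0]],
    [[0,0,4],[0,0,0]],
    [[0,0,4],[0,0,0]],
    [[0,0,4],[0,0,0]],
    [[0,0,3],[0,0,0]],
  ],
)

```text
time_s: 16.85
tool_pos: [0.5923, -0.1153, 0.0655]
tool_rot: [-90.0, -0.0, 9.4]
force: [0.9, -5.4, 2.2]
grip_width: 0.0005
```

Run:
```python
from h import *
stc()
im=env.read_camera('scene');cv2.imwrite('pics/s12.png',cv2.resize(im[130:260,130:290,::-1],None,fx=4.5,fy=4.5,interpolation=cv2.INTER_CUBIC))
```

```text
16.85 [ 0.5923 -0.1153  0.0655] [-9.004e+01 -4.000e-02  9.360e+00] [ 0.9 -5.4  2.2] 0.0
chest [  -0.5 -145.7] u 103.4 v -102.7 yaw rel -0.1
```

View pics/s12.png

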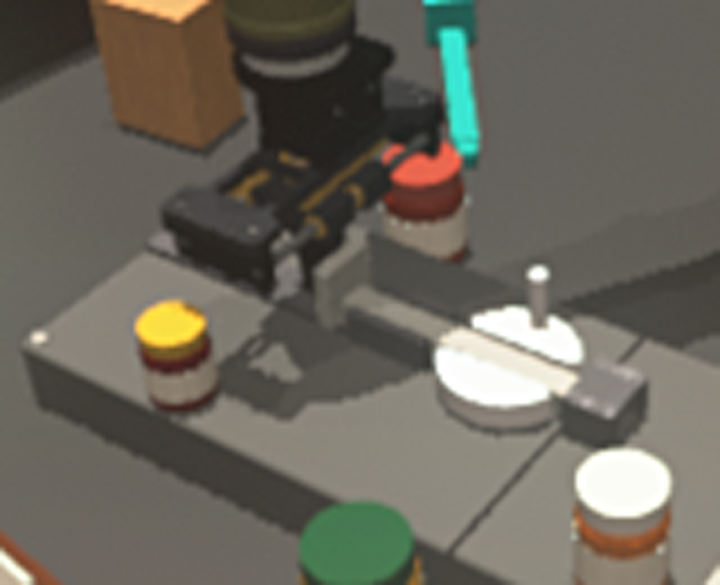

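>>> carry_out(
  targets=[
    [[0,0,3],[0,0,0]],
    [[0,0,3],[0,0,0]],
    [[0,0,2],[0,0,0]],
    [[0,0,2],[0,0,0]],
    [[0,0,1],[0,0,0]],
    [[0,0,0],[0,0,0]],
  ],
)

```text
time_s: 17.5
tool_pos: [0.5908, -0.1053, 0.0658]
tool_rot: [-90.1, -0.1, 9.3]
force: [0.9, -6.1, 4.0]
grip_width: 0.0005
```

>>> carry_out(
  targets=[
    [[0,0,1],[0,0,0]],
    [[0,0,1],[0,0,0]],
    [[0,0,0],[0,0,0]],
  ],
)

```text
time_s: 17.8
tool_pos: [0.5908, -0.1052, 0.0659]
tool_rot: [-90.2, -0.1, 9.3]
force: [1.6, -8.7, 2.1]
grip_width: 0.0003
```

Run:
```python
from h import *
stc()
im=env.read_camera('scene');cv2.imwrite('pics/s13.png',cv2.resize(im[175:235,190:290,::-1],None,fx=7.5,fy=7.5,interpolation=cv2.INTER_CUBIC))
```

```text
17.8 [ 0.5908 -0.1052  0.0659] [-90.24  -0.12   9.28] [ 1.6 -8.7  2.1] 0.0
chest [  -0.4 -135.5] u 96.1 v -95.6 yaw rel -0.2
```

View pics/s13.png

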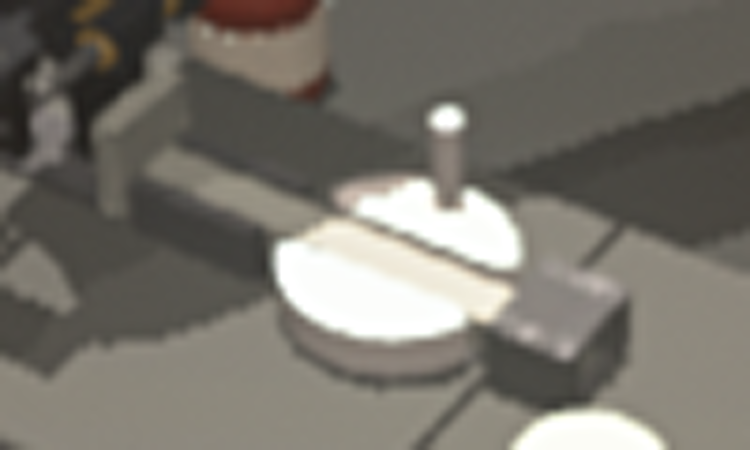

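>>> carry_out(
  targets=[
    [[0,0,1],[0,0,0]],
    [[0,0,1],[0,0,0]],
    [[0,0,0],[0,0,0]],
  ],
)

```text
time_s: 18.15
tool_pos: [0.5908, -0.1052, 0.0659]
tool_rot: [-90.4, -0.2, 9.2]
force: [3.5, -12.4, 1.8]
grip_width: 0.0003
```

Run:
```python
from h import *
stc()
```

```text
18.15 [ 0.5908 -0.1052  0.0659] [-90.39  -0.16   9.21] [  3.5 -12.4   1.8] 0.0
chest [  -0.4 -135.5] u 96.1 v -95.5 yaw rel -0.3
```

>>> carry_out(
  targets=[
    [[0,0,-5],[0,0,0]],
    [[0,0,-15],[0,0,0]],
    [[0,0,-20],[0,0,0]],
    [[0,-30,-10],[0,0,0]],
    [[0,-40,0],[0,0,0]],
    [[0,-40,0],[0,0,0]],
    [[0,0,0],[0,0,0]],
    [[0,0,0],[0,0,0]],
    [[0,0,0],[0,0,0]],
  ],
)

```text
time_s: 19.05
tool_pos: [0.5967, -0.1485, 0.1733]
tool_rot: [-89.9, 0.2, 9.4]
force: [-0.1, -0.3, -0.7]
grip_width: 0.0004
```

Run:
```python
from h import *
stc();w,_=snapw('w14');stc()
im=cv2.imread('pics/w14.png')
cv2.imwrite('pics/w14z.png',cv2.resize(im[0:187,160:400],None,fx=3.2,fy=3.2,interpolation=cv2.INTER_CUBIC))
im=env.read_camera('scene');cv2.imwrite('pics/s14f.png',im[:,:,::-1]);cv2.imwrite('pics/s14.png',cv2.resize(im[165:235,190:290,::-1],None,fx=7.5,fy=7.5,interpolation=cv2.INTER_CUBIC))
```

```text
19.05 [ 0.5967 -0.1485  0.1733] [-89.88   0.16   9.41] [-0.1 -0.3 -0.7] 0.0
chest [  -1.6 -179.3] u 127.8 v -125.6 yaw rel -0.1
19.1 [ 0.5966 -0.1487  0.1731] [-89.89   0.18   9.4 ] [0.5 0.1 0. ] 0.0
chest [  -1.7 -179.3] u 128.0 v -125.6 yaw rel -0.1
```

View pics/w14z.png

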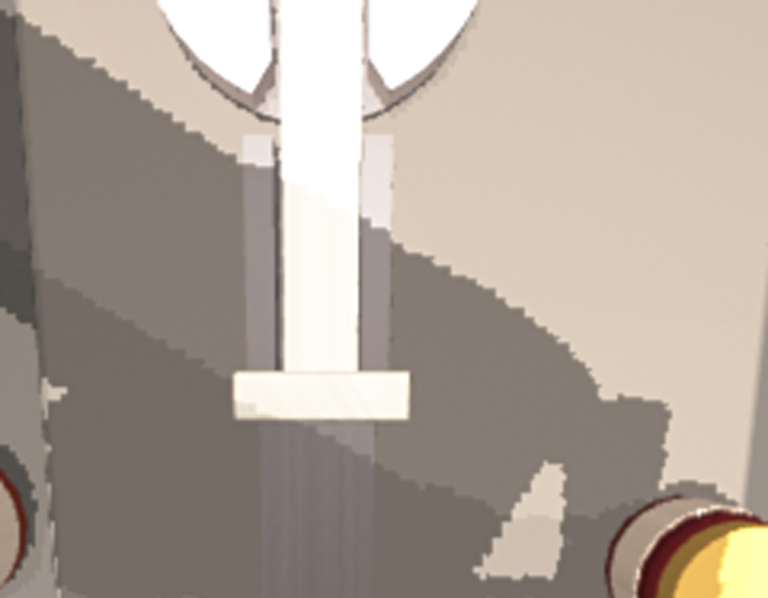

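View pics/s14.png

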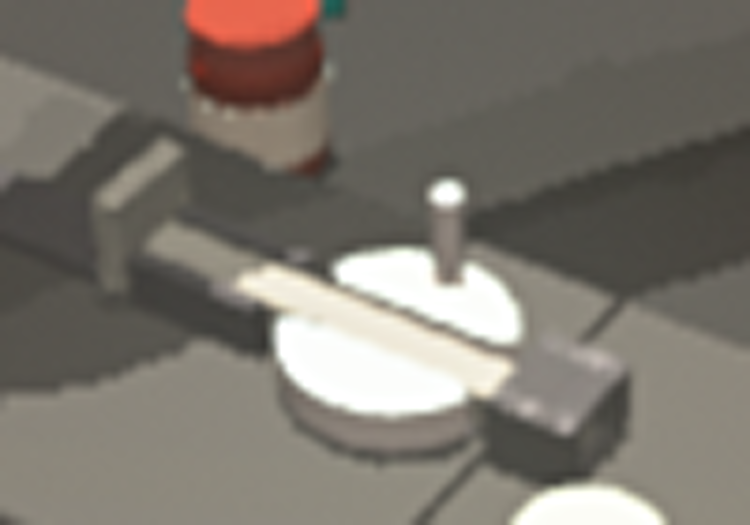

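Run:
```python
from m import *
w=dict(np.load('pics/w14.npz'))
def q(u,v,z): return toch(atzw(w,(160+(u+.5)/3.2-.5,(v+.5)/3.2-.5),z)).round(1)
print('guide front end',q(257,135,.074),q(380,135,.074),'head front',q(321,372,.1),'back',q(234,418,.1),q(409,418,.1))
print('disc rear rim',q(320,118,.074))
im=cv2.imread('pics/s14f.png');CHp=CH
overlay('scene',im,CH,np.pi,-124,190,165,290,235,7.5,'pics/os14.png')
```

```text
guide front end [-15.6 -53.5] [ 16.4 -53.5] head front [   1.1 -113.3] back [ -20.7 -124.5] [  23.3 -124.5]
disc rear rim [  0.8 -49.5]
```

View pics/os14.png

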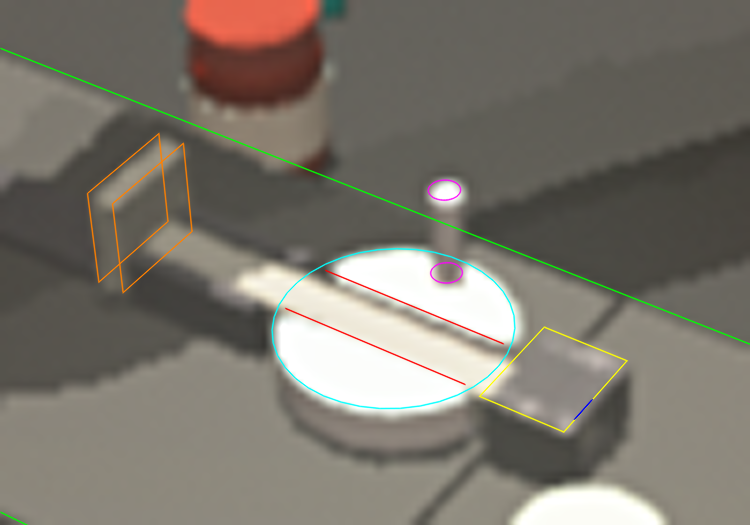

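Run:
```python
from h import *
a=cv2.imread('pics/scene0.png');b=cv2.imread('pics/s14f.png')
cv2.imwrite('pics/cmp.png',cv2.resize(np.hstack([a[90:300,90:420],b[90:300,90:420]]),None,fx=1.2,fy=1.2))
stc();print(env.sign_off())
```

```text
19.15 [ 0.5967 -0.1489  0.1731] [-89.91   0.18   9.39] [-0.   0.6 -0.8] 0.001
chest [  -1.7 -179.6] u 128.1 v -125.8 yaw rel -0.1
the job is handed in; nothing more can be done
None
```

View pics/cmp.png

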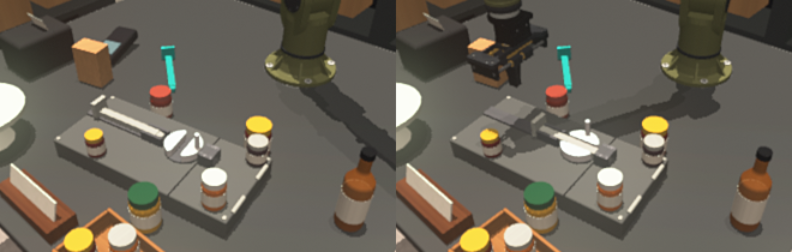

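The chest is locked and the job is handed in at 19.2 s on the robot's clock. No verdict comes back, so what follows rests on my own checks.

**Disc:** With the fingers shut, I pushed the post from about 93° to about 181° in two gentle pushes. The wrist camera then showed the slot within about 1° of the bolt's line.

**Bolt:** I pushed the bolt by the back of its head, through the slot and into the keeper, using about 3–6 N. It met a firm stop, where the force rose to about 12 N with no further movement.

**Last checks:**
- **Head at home:** The head's back face measured y = -124.5 mm, where home is -124 mm. Its front face is up against the guide ends.
- **Bystanders:** In the before and after scene pictures, the jars and the bottle stand where they were. The gripper partly hid the carton in the last picture, but nothing went near it.
- **Robot clear:** The fingers were lifted clear, touching nothing.

**Disagreements:**
- **Network outlines:** They gave only rough positions, so I fitted the chest's pose to image features instead. The first fit was a few millimetres off and I refined it with the wrist camera.
- **Stop position:** The tool stopped about 4 mm before where I had worked out for home, because I had taken the fingers to be thinner than they are. The camera measurement settled that the bolt is home.

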